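# Aim and clamp the petal layout arm

### The job

Set up the mosaic panel for its next petal: with a fingertip, gently push the pivoting aluminium layout arm round until it points straight at the tall round post (not at the low square block), then push the dark clamp lever above its hub clockwise, seen from above, fully round to its stop. Only push the arm and the lever, do not pinch them, and leave the post, block, jar, glue bottle and tile stack where they stand.

Things in the scene. Friction and masses are not known exactly. Their poses are not given: they have to be found in the camera images.
- layout_arm (a joint): Angle of the layout arm about its vertical pivot (rad): 0 points along the panel's own x axis (away from the robot, give or take the panel's yaw), growing anticlockwise seen from above; free range -1.5 to 1.5. It has friction (about 0.15 N m, so 1.5 N at 100 mm from the pivot), no spring, and stays where it is left. The clamp lever does not move it, nor truly lock it.
- rule_pivot (a point): Point on the layout arm's pivot axis, half-way up the bar; its x axis runs along the arm towards the pointed end, z up. The arm is a straight aluminium bar 24 mm wide and 14 mm high, its underside 4 mm above the panel (22 to 36 mm above the table), from a round hub (40 mm across, top 52 mm up) to a point 132 mm from the axis; full width up to 120 mm.
- rule_tip (a point): The point of the layout arm's free end, 132 mm from the pivot axis, half-way up the bar (29 mm above the table).
- clamp_lever (a joint): Angle of the clamp lever about the same pivot axis (rad): 0 as slack as it goes, growing clockwise seen from above to 1.2 at its rigid stop (clamped). It starts between 0 and 0.45. At 1.2 the lever points 2.55 rad anticlockwise from the panel's x axis, at 0 it points 3.75 rad. Friction about 0.12 N m, no spring; it stays where it is left.
- lever_pivot (a point): Point on the pivot axis at the mid height of the lever (64 mm above the table); its x axis runs along the lever towards its knob, z up. The lever is a dark steel bar 12 mm wide and 12 mm high (58 to 70 mm above the table), lying on the side of the hub towards the robot and higher than the layout arm; the bar reaches 80 mm from the axis.
- lever_knob (a point): Centre of the black ball knob (24 mm across) on the lever's end, 84 mm from the pivot axis, 64 mm above the table.
- panel: Fixed grey backer board 380 mm (x) by 450 mm (y), 18 mm thick, with a half-laid flower mosaic flush in it. Origin: under the pivot axis, at table height; the board reaches from x = -150 to 230 mm and y = -225 to 225 mm from there. The lever's stop pin (10 mm thick, top 74 mm up) stands 40 mm from the pivot, 2.27 rad anticlockwise from x; the hub nut tops at 78 mm.
- post_mid (a point): The tall marker: loose round wooden post, 20 mm across on a foot 32 mm across and 6 mm high, 60 mm tall overall, standing on the panel 160 to 250 mm from the pivot, to one side (left or right) of the arm's start. Point at its centre, half-way up. It marks the wanted direction.
- block_mid (a point): The low marker: loose square wooden block 26 x 26 mm, 22 mm high, standing on the panel on the other side. Point at its centre. Not the one to aim at.
- jar_mid (a point): Bystander: small loose glass jar with white lid, 42 mm across, 50 mm high, on the panel beyond the arm's end. Point at its centre.
- glue_mid (a point): Bystander: loose white glue bottle, 56 mm across, 150 mm high, on the table left of the panel. Point at its centre.
- tiles_mid (a point): Bystander: loose stack of four 60 mm square tiles, 32 mm high, on the table right of the panel. Point at its centre.
Not all that is in view belongs to the job. Leave any green, red or turquoise look-alike of the part that bears post_mid alone.

How it is judged:
By the outcome, as a careful person would: the job done as asked, in the order asked, and still so for the second after the job is handed in, with the robot touching nothing.
It also fails if it takes over 51 s, if anything falls off the work surface, if the arm or the gripper's body presses on something with over 40 N, if the wrist force passes 120 N, or if a joint passes its speed limit or range.

### The arm

A 6-joint arm with a two-finger parallel gripper is mounted at the origin on the work surface. World frame = base frame: x ahead of the robot, y to its left, z up, the work surface at z = 0. Lengths are in m, angles in rad, forces in N, time in s.
With the tool pointing down it reaches from about 0.25 to 0.775 m from the base axis. Payload 4 kg.
Tool frame: the origin (TCP) lies on the centre line of the jaws, within the pads' length; the fingertips stand 17 mm ahead of it and the grasp point (between the pads) lies 2 mm behind it; z points along the fingers, y is the line along which they close (so a half turn about z gives the same grasp; the last joint's range is limited). The gripper opens to 85 mm and grips with 20 to 120 N. Pads are 22 mm wide; open, the fingers measure 114 mm over their backs; the gripper's body (76 mm by 85 mm) begins 54 mm behind the grasp point. The pads swing forward as they close: fully open they stand 13 mm farther back than shut.
Start: joints at [0.997, 0.087, 1.371, -0, 1.684, -0.103], TCP at [0.249, 0.49, 0.248] pointing down, gripper open.
Joint ranges: [-3.1, 3.1], [-0.76, 2.03], [0.27, 2.55], [-1.08, 4.22], [0.17, 2.65], [-2.57, 2.57]. Speed limits (rad/s): [2.79, 2.79, 3.14, 3.14, 3.14, 3.14].

### API

Orientations are given as a rotation vector (axis times angle).
In Python, from bench import manip gives the robot as it stands.
- The arm moves only by the tool arm_command, never from a script. Its argument "steps" is text: rows parted by semicolons, each of 6 numbers parted by spaces: the shift along the tool's x, y, z in cm, then the turn, a rotation vector about the tool's x, y, z in degrees. In form: x y z wx wy wz; .... A call has 1 to 5 rows; each row shifts and turns the commanded pose from where the row before left it, along the tool's axes as they then stand; what a row does not reach is not made up. A row lasts 1/10 s, in which the tool goes at most 50 mm and 8.59 degrees, less where a joint would pass 70% of its speed; a pose out of reach is approached as far as the arm can. A call is refused whole if a number of a shift passes 5 or a number of a turn 8.59, either way. A call with a gripper value outside its range is refused whole. "claw" is the opening, from 0 (shut) to 1 (fully open), set as the call begins (left out, the last holds). The fingers move at their own pace and stop on an object; "force" is the grip in N (left out, the last holds). Time passes only in rows, so rows that do not move let the fingers close. It gives the time, the measured TCP pose, the force, the opening and the grip force at its end, in the units of the state.
- manip.read_state(): the state, without advancing time (a new reading comes with each control period).
- manip.capture(name): name is "side" or "top" or "wrist"; returns a dict with "image" (384x512x3 uint8, red, green, blue), "range_z" (384x512 float32, m along the optical axis (not along the pixel's ray), 0 where there is no reading), "fov_y" (degrees; the focal length in pixels is half the picture's height over the tangent of half this angle, whatever the lens; pixels are square), "cx", "cy" (the principal point, pixels), "xyz" and "attitude" of the camera in the world. Camera axes: x right, y down, z forward; pixel columns grow to the right and rows downward; lengths in m; the calibration is good to about 2 mm. A picture is of the moment at which its call begins.
- manip.hand_in(): hands the job in; it is judged then, once.
The state is a dict: "time_s": time; "q": joint angles; "joint_vel": joint speeds; "joint_torque": joint torques, N m; "tool_pos": TCP position; "eef_rot": TCP orientation; "contact_force": force on the tool from outside, world axes, zero at the start; "moment": the same for the moment, N m; "opening": finger opening in m; "gripper_force": force on a finger pad.
Only numpy, scipy, OpenCV 4.12 (cv2) and the standard library are available. Lean on these libraries where they do the work, as an engineer would, in place of code of your own. Each camera call takes 0.05 s, during which the arm holds its last target. There are 200 camera calls.

## Working session

There is one attempt and no reset: what is moved stays moved. The work goes in short steps, Python scripts to look and compute and a tool call to move; the robot and the scene stay as the last step left them, time stands still between calls to the robot, and variables do not carry over. Pictures are saved under pics/ and viewed, at most 10 in all, crops included, and the job is handed in when it is done.

Besides the shell and the picture viewer there is one more tool, called after "Call:" by a JSON object that holds its "fn" and its "kwargs", one argument or row to a line. arm_command: Moves the arm, as the interface text tells. Its arguments: {"type":"object","properties":{"steps":{"type":"string"},"claw":{"type":"number"},"force":{"type":"number"}},"required":["steps"]}

```bash
mkdir -p pics; cat > h.py <<'E'
import numpy as np, cv2
from scipy.spatial.transform import Rotation as R
from bench import manip
def cam(n):
    c=manip.capture(n); im=c["image"]; z=c["range_z"]; H,W=z.shape
    f=H/2/np.tan(np.radians(c["fov_y"])/2)
    v,u=np.mgrid[:H,:W]
    P=np.stack([(u-c["cx"])/f*z,(v-c["cy"])/f*z,z],-1)
    a=np.array(c["attitude"]); M=a if a.shape==(3,3) else (R.from_rotvec(a) if a.size==3 else R.from_quat(a)).as_matrix()
    X=P@M.T+np.array(c["xyz"]); X[z==0]=np.nan
    return im,X,c
def save(n,im): cv2.imwrite(n,np.ascontiguousarray(im[...,::-1]))
E
python3 - <<'E'
from h import *
for n in("top","side"):
    im,X,c=cam(n); print(n,c["xyz"],c["attitude"],c["fov_y"]); save(f"pics/{n}0.png",im); np.savez(n+"0.npz",im=im,X=X)
print(manip.read_state())
E
```

```text
top [0.46676546 0.01809766 1.52497581] [-2.15750274  2.1454133  -0.16787527] 42.70543889731995
side [ 0.11505127 -0.67765585  0.83927737] [-2.16518225  0.75368161 -0.32178266] 44.64183463302276
{'time_s': 0.1, 'q': array([ 9.96873846e-01,  8.79266036e-02,  1.37210245e+00, -2.42068185e-06,
        1.68359412e+00, -1.03064604e-01]), 'joint_vel': array([-8.59829161e-04, -1.99203075e-03, -2.66248601e-03,  9.04885387e-04,
        1.23802462e-03, -4.24258309e-06]), 'joint_torque': array([ 2.98602070e-03, -3.53014398e+01, -3.14219177e+01, -4.05158539e-05,
        7.99529575e-03, -1.03992454e-05]), 'tool_pos': array([0.24927378, 0.4898122 , 0.2472316 ]), 'eef_rot': array([-7.32651583e-01, -3.05427490e+00,  3.00915393e-03]), 'contact_force': array([-0.3719089 ,  0.40654467,  1.33504751]), 'moment': array([-0.01577521,  0.07511813, -0.00217492]), 'gripper_force': 0.0, 'opening': 0.08532854364776907}
```

View pics/top0.png

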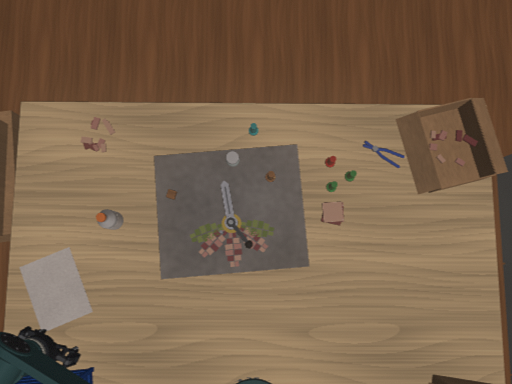

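View pics/side0.png

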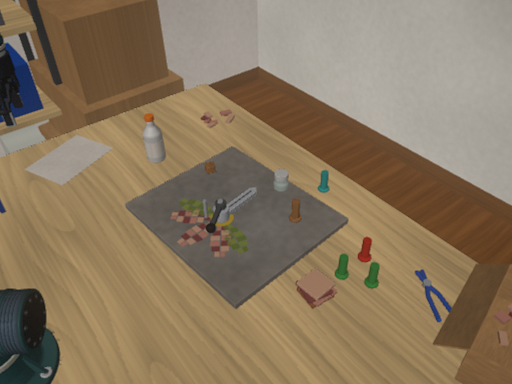

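The top view shows the hub at about (231,222), the arm tip at (225,183), the knob at (249,243), the post at (270,175), the block at (171,194) and the jar at (233,158). In the side view the post is the tall brown piece at (296,210). Next I measure these.

```bash
python3 - <<'E'
from h import *
D={n:np.load(n+"0.npz") for n in("top","side")}
def rep(l,n,m):
    X=D[n]["X"][m]; 
    print(l,n,len(X),"med",np.nanmedian(X,0).round(4),"mid",((np.nanmin(X,0)+np.nanmax(X,0))/2).round(4),"ext",np.ptp(X,0).round(3)) if len(X) else print(l,n,0)
T=D["top"]["X"]
def near(X,x,y,r): return np.hypot(X[...,0]-x,X[...,1]-y)<r
post=T[175,270];print("post",post,"hub",T[222,231],"knob",T[243,249],"block",T[194,171],"jar",T[158,233])
# panel corners
m=(abs(T[...,2]-.018)<.006)&near(T,.45,.03,.4)
m&=(D["top"]["im"].astype(int).max(-1)-D["top"]["im"].astype(int).min(-1)<25)
r=cv2.minAreaRect(max(cv2.findContours(m.astype(np.uint8),0,1)[0],key=cv2.contourArea)); b=cv2.boxPoints(r).round().astype(int)
for u,v in b: print("corner",u,v,T[v,u])
for n in D:
    X=D[n]["X"]
    rep("post",n,near(X,*post[:2],.03)&(X[...,2]>.035))
    rep("posttop",n,near(X,*post[:2],.03)&(X[...,2]>.054))
    h=T[222,231]
    rep("nut",n,near(X,*h[:2],.03)&(X[...,2]>.073))
    rep("hub",n,near(X,*h[:2],.03)&(X[...,2]>.04)&(X[...,2]<.056))
    k=T[243,249]; rep("knob",n,near(X,*k[:2],.02)&(X[...,2]>.05))
    a=near(X,*h[:2],.14)&~near(X,*h[:2],.03)&(X[...,2]>.03)&(X[...,2]<.042)&(X[...,0]>h[0]+.02)
    P=X[a][:,:2]; c=P.mean(0); w=np.linalg.svd(P-c)[2][0]; w*=np.sign(w[0]); print("bar",n,len(P),c,"dir",np.arctan2(w[1],w[0]),"far",((P-c)@w).max()*w+c)
E
```

```text
post [ 0.70133582 -0.04827856  0.07247996] hub [0.5595906  0.06673641 0.0790481 ] knob [0.49858748 0.01346166 0.07867061] block [0.64612924 0.25133731 0.0396922 ] jar [0.75374787 0.06331746 0.06567671]
corner 151 156 [nan nan nan]
corner 298 143 [ 0.81614767 -0.14042319  0.00220107]
corner 308 266 [ 0.43162763 -0.16598162  0.01737217]
corner 161 279 [0.3904576  0.27947031 0.00567133]
post top 49 med [ 0.7013 -0.0511  0.0755] mid [ 0.7033 -0.051   0.0618] ext [0.018 0.018 0.048]
posttop top 43 med [ 0.7029 -0.0511  0.0771] mid [ 0.7033 -0.051   0.0715] ext [0.018 0.018 0.029]
nut top 45 med [0.5597 0.0641 0.0756] mid [0.5556 0.0625 0.0786] ext [0.032 0.033 0.011]
hub top 53 med [0.5673 0.0703 0.0513] mid [0.566  0.0677 0.048 ] ext [0.046 0.036 0.016]
knob top 65 med [0.4986 0.0164 0.0725] mid [0.5003 0.0164 0.072 ] ext [0.026 0.024 0.019]
bar top 242 [0.63588394 0.08140749] dir 0.17554117440691613 far [0.68714742 0.09049993]
post side 141 med [ 0.7016 -0.0525  0.065 ] mid [ 0.7065 -0.0484  0.0595] ext [0.021 0.021 0.048]
posttop side 97 med [ 0.702  -0.0517  0.0742] mid [ 0.7067 -0.048   0.0688] ext [0.021 0.02  0.03 ]
nut side 74 med [0.5593 0.067  0.0754] mid [0.5554 0.0653 0.079 ] ext [0.042 0.039 0.011]
hub side 79 med [0.5613 0.0555 0.052 ] mid [0.5638 0.07   0.0482] ext [0.039 0.04  0.016]
knob side 94 med [0.4974 0.0133 0.073 ] mid [0.501  0.0177 0.0693] ext [0.028 0.025 0.022]
bar side 284 [0.63798411 0.08247539] dir 0.20754305807597667 far [0.69309212 0.09407977]
```

Call:
{"fn": "arm_command", "kwargs": {
  "steps": "0 0 -2 0 0 -6.75; 0 0 -2 0 0 -6.75; 0 0 -2 0 0 -6.75; 0 0 -2 0 0 -6.75; 0 0 0 0 0 0",
  "claw": 0
}}

```text
time_s: 0.6
tool_pos: [0.2499, 0.4909, 0.3313]
eef_rot: [-0.0, 3.139, 0.007]
contact_force: [-0.1, -0.4, 0.3]
opening: 0.0121
gripper_force: 0.0
```

Call:
{"fn": "arm_command", "kwargs": {
  "steps": "-2.8 -4 0 0 0 0; -2.8 -4 0 0 0 0; -2.8 -4 0 0 0 0; -2.8 -4 0 0 0 0; -2.8 -4 0 0 0 0"
}}

```text
time_s: 1.1
tool_pos: [0.3899, 0.2884, 0.3265]
eef_rot: [-0.003, -3.14, 0.002]
contact_force: [0.7, -0.5, 0.8]
opening: -0.0
gripper_force: 0.0
```

Call:
{"fn": "arm_command", "kwargs": {
  "steps": "-2.5 -4 0 0 0 0; -2.5 -4 0 0 0 0; -2 -4 0 0 0 0; -2 -4 0 0 0 0; 0 0 0 0 0 0"
}}

```text
time_s: 1.6
tool_pos: [0.4811, 0.1256, 0.3258]
eef_rot: [-0.016, -3.139, 0.004]
contact_force: [-0.4, -0.3, 0.9]
opening: -0.0001
gripper_force: 0.0
```

```bash
python3 - <<'E'
from h import *
im,X,c=cam("wrist"); print(c["xyz"],c["attitude"],c["fov_y"]); save("pics/w1.png",im); np.savez("w1.npz",im=im,X=X)
s=manip.read_state();print(s["time_s"],s["tool_pos"],s["eef_rot"],s["contact_force"])
E
```

```text
[0.40304925 0.12626754 0.45296746] [2.06629264 2.04623572 0.31079969] 67.14693309419694
1.65 [0.4801037  0.12794204 0.32610679] [-1.09651622e-02 -3.13806636e+00  8.42599669e-04] [-0.53190032  0.02825534  0.03531104]
```

View pics/w1.png

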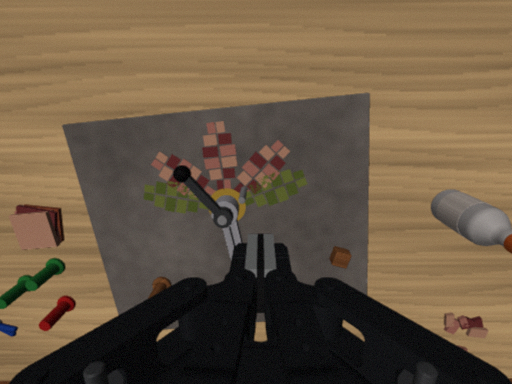

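The wrist view shows the nut at (222,217), the knob at (182,174) and the panel's near corners at (66,125) and (369,94). The fingers hide the arm's tip.

```bash
python3 - <<'E'
from h import *
D=np.load("w1.npz");X=D["X"]
def near(x,y,r): return np.hypot(X[...,0]-x,X[...,1]-y)<r
def rep(l,m):
    P=X[m]; print(l,len(P),"med",np.nanmedian(P,0).round(4),"mid",((np.nanmin(P,0)+np.nanmax(P,0))/2).round(4),"ext",np.ptp(P,0).round(3))
rep("nut",near(.563,.068,.02)&(X[...,2]>.074)&(X[...,2]<.09))
rep("hub",near(.563,.068,.03)&(X[...,2]>.045)&(X[...,2]<.056))
rep("knob",near(.4985,.016,.02)&(X[...,2]>.045)&(X[...,2]<.09))
rep("post",near(.704,-.05,.02)&(X[...,2]>.06)&(X[...,2]<.09))
m=near(.53,.042,.03)&(X[...,2]>.062)&(X[...,2]<.074); P=X[m][:,:2]; c=P.mean(0); w=np.linalg.svd(P-c)[2][0]; print("lever",len(P),c,w,np.arctan2(*w[::-1]))
# panel edges, projected on plane z=.018: step in z along columns/rows
m=((X[...,2]>.011)&(X[...,2]<.03)).astype(np.uint8)
e=[]
for u in range(100,350,10):
    v=np.where(m[60:200,u])[0]; e.append(X[60+v[0],u])
e=np.array(e); p=np.polyfit(e[:,1],e[:,0],1); print("near edge x=",p,"yaw",-np.arctan(p[0]))
e=[]
for v in range(130,250,8):
    u=np.where(m[v,300:420])[0]; e.append(X[v,300+u[-1]])
e=np.array(e); p2=np.polyfit(e[:,0],e[:,1],1); print("left edge y=",p2,"yaw",np.arctan(p2[0]))
e=[]
for v in range(140,250,8):
    u=np.where(m[v,40:160])[0]; e.append(X[v,40+u[0]])
e=np.array(e); p3=np.polyfit(e[:,0],e[:,1],1); print("right edge y=",p3,"yaw",np.arctan(p3[0]))
y=np.mean([-np.arctan(p[0]),np.arctan(p2[0]),np.arctan(p3[0])]);n=np.array([np.cos(y),np.sin(y)])
# centre: 150 inside near edge, midway of the sides
A=np.array([[1,-p[0]],[-(p2[0]+p3[0])/2,1]]);b=np.array([p[1]+.15/np.cos(y),(p2[1]+p3[1])/2]);print("pivot",np.linalg.solve(A,b),y)
E
```

```text
nut 96 med [0.5586 0.0714 0.0785] mid [0.5572 0.0722 0.0773] ext [0.021 0.024 0.007]
hub 191 med [0.5485 0.081  0.0528] mid [0.5576 0.0712 0.0501] ext [0.036 0.038 0.01 ]
knob 325 med [0.4964 0.0222 0.0723] mid [0.4992 0.0198 0.0687] ext [0.032 0.029 0.019]
post 10 med [ 0.6941 -0.0508  0.0631] mid [ 0.6945 -0.0509  0.0637] ext [0.003 0.007 0.007]
lever 432 [0.52674236 0.04491012] [0.77025717 0.6377334 ] 0.6915520105055664
near edge x= [-0.08903087  0.41628171] yaw 0.08879675048935033
left edge y= [0.08492449 0.24744408] yaw 0.08472120291357126
right edge y= [-0.35791996  0.01533574] yaw -0.34371296964389314
pivot [0.56165114 0.0547258 ] -0.05673167208032385
```

Call:
{"fn": "arm_command", "kwargs": {
  "steps": "-4.3 0.2 0 0 0 0; -4.3 0 0 0 0 0; -4.3 0 0 0 0 0; -4.3 0 0 0 0 0; 0 0 5 0 0 0"
}}

```text
time_s: 2.15
tool_pos: [0.6609, 0.1342, 0.2843]
eef_rot: [0.001, 3.122, 0.004]
contact_force: [-0.4, -0.9, 0.7]
opening: -0.0001
gripper_force: 0.0
```

Call:
{"fn": "arm_command", "kwargs": {
  "steps": "0 0 5 0 0 0; 0 0 5 0 0 0; 0 0 5 0 0 0; 0 0 4 0 0 0; 0 0 0 0 0 0"
}}

```text
time_s: 2.65
tool_pos: [0.6452, 0.1334, 0.0784]
eef_rot: [0.001, -3.123, 0.002]
contact_force: [-0.9, -0.6, -0.0]
opening: -0.0002
gripper_force: 0.0
```

Call:
{"fn": "arm_command", "kwargs": {
  "steps": "0 0 1.5 0 0 0; 0 0 1.5 0 0 0; 0 0 0 0 0 0; 0 0 0 0 0 0"
}}

```text
time_s: 3.05
tool_pos: [0.6523, 0.1325, 0.0596]
eef_rot: [-0.0, 3.14, 0.001]
contact_force: [-0.3, 1.2, -0.5]
opening: -0.0001
gripper_force: 0.0
```

Call:
{"fn": "arm_command", "kwargs": {
  "steps": "0 0 0.9 0 0 0; 0 0 0.7 0 0 0; 0 0 0 0 0 0; 0 0 0 0 0 0"
}}

```text
time_s: 3.45
tool_pos: [0.6514, 0.1323, 0.0419]
eef_rot: [0.0, -3.141, 0.0]
contact_force: [0.1, -0.5, -0.7]
opening: 0.0001
gripper_force: 0.0
```

Call:
{"fn": "arm_command", "kwargs": {
  "steps": "0 -0.6 0 0 0 0; 0 -0.6 0 0 0 0; 0 -0.6 0 0 0 0; 0 -0.6 0 0 0 0; 0 0 0 0 0 0"
}}

```text
time_s: 3.95
tool_pos: [0.6521, 0.1074, 0.0427]
eef_rot: [0.001, 3.141, 0.0]
contact_force: [0.0, 0.7, -0.4]
opening: -0.0003
gripper_force: 0.1
```

Call:
{"fn": "arm_command", "kwargs": {
  "steps": "0 -0.7 0 0 0 0; 0 -0.7 0 0 0 0; 0 -0.7 0 0 0 0; 0 -0.7 0 0 0 0; 0 -0.7 0 0 0 0"
}}

```text
time_s: 4.45
tool_pos: [0.6518, 0.0727, 0.0426]
eef_rot: [-0.001, 3.141, 0.0]
contact_force: [1.3, 2.2, 2.5]
opening: 0.0002
gripper_force: 1.4
```

Call:
{"fn": "arm_command", "kwargs": {
  "steps": "0 -0.6 0 0 0 0; 0 -0.6 0 0 0 0; 0 -0.5 0 0 0 0; 0 -0.5 0 0 0 0; 0 0 0 0 0 0"
}}

```text
time_s: 4.95
tool_pos: [0.6514, 0.0503, 0.0419]
eef_rot: [-0.0, -3.141, 0.001]
contact_force: [-0.3, 0.5, 0.3]
opening: 0.0
gripper_force: 0.2
```

```bash
python3 - <<'E'
from h import *
im,X,c=cam("wrist"); save("pics/w2.png",im); np.savez("w2.npz",im=im,X=X)
im2,X,c=cam("side"); np.savez("s2.npz",im=im2,X=X)
save("pics/c2.png",np.hstack([cv2.resize(im,(400,300)),cv2.resize(im2[130:310,130:370],(400,300))]))
E
```

```text
(no output)
```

View pics/c2.png

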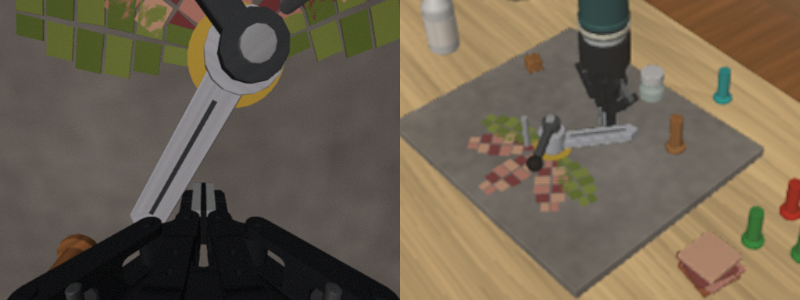

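The bar has moved. The wrist half shows its slot, the nut at about (258,45) and the tip at about (140,215), with the post at the lower left. I'll measure the bar in the wrist and side frames.

```bash
cat >> h.py <<'E'
def bar(X,im,piv=(.5605,.0685),lo=.032,hi=.041):
    d=X[...,:2]-np.array(piv); r=np.hypot(*np.moveaxis(d,-1,0)); g=im.astype(int)
    m=(X[...,2]>lo)&(X[...,2]<hi)&(r>.028)&(r<.128)&(d[...,0]>0)&(g.max(-1)>75)&(g.max(-1)-g.min(-1)<40)
    mm=cv2.connectedComponentsWithStats(m.astype(np.uint8)); k=1+np.argmax(mm[2][1:,4]); m=mm[1]==k
    P=X[m][:,:2]; (c,s,a)=cv2.minAreaRect(P.astype(np.float32)); 
    q=P.mean(0); w=np.linalg.svd(P-q,full_matrices=False)[2][0]; w*=np.sign(w[0])
    n=np.array([-w[1],w[0]]); t=(P-q)@w; l=(P-q)@n
    # midline from edges in slices
    b=np.linspace(t.min()+.005,t.max()-.012,12); mid=[]
    for i in range(11):
        s_=l[(t>=b[i])&(t<b[i+1])]
        if len(s_)>4: mid.append(((b[i]+b[i+1])/2,(s_.max()+s_.min())/2,np.ptp(s_)))
    mid=np.array(mid); p=np.polyfit(mid[:,0],mid[:,1],1); ang=np.arctan2(w[1],w[0])+np.arctan(p[0])
    q2=q+n*p[1]; print("bar n",m.sum(),"pt",q2.round(4),"ang pca",np.arctan2(w[1],w[0]).round(4),"mid",ang.round(4),"width",mid[:,2].mean().round(4),"tip",(q+t.max()*w).round(4))
    return q2,ang,m
E
python3 - <<'E'
from h import *
for f in("w2","s2"):
    D=np.load(f+".npz");X=D["X"]; print(f); q,a,m=bar(X,D["im"])
    for nm,c,r,lo,hi in(("post",(.704,-.05),.022,.055,.09),("nut",(.5605,.0685),.02,.0735,.09),("hub",(.5605,.0685),.03,.047,.056)):
        k=(np.hypot(X[...,0]-c[0],X[...,1]-c[1])<r)&(X[...,2]>lo)&(X[...,2]<hi); P=X[k]
        if len(P): print(nm,len(P),np.median(P,0).round(4),((P.min(0)+P.max(0))/2).round(4),np.ptp(P,0).round(3))
    if f=="w2":
        v=D["im"].copy(); v[m]=[255,0,0]; save("pics/m2.png",v)
E
```

```text
w2
bar n 7594 pt [0.6207 0.0362] ang pca -0.5333 mid -0.5137 width 0.0239 tip [0.6688 0.0073]
nut 4068 [0.5606 0.0694 0.0765] [0.5608 0.0698 0.0775] [0.027 0.027 0.008]
hub 2268 [0.5708 0.0584 0.0533] [0.5607 0.0699 0.0514] [0.04  0.039 0.009]
s2
bar n 298 pt [0.6292 0.0341] ang pca -0.5169 mid -0.5091 width 0.0268 tip [0.6724 0.0076]
post 90 [ 0.7031 -0.0509  0.0753] [ 0.7069 -0.0492  0.0699] [0.021 0.018 0.026]
nut 62 [0.5604 0.0685 0.0759] [0.56   0.0694 0.0782] [0.032 0.029 0.009]
hub 53 [0.5588 0.057  0.0535] [0.5644 0.0688 0.0516] [0.039 0.038 0.009]
```

View pics/m2.png

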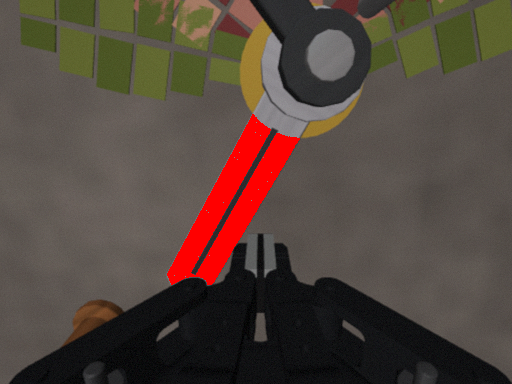

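Call:
{"fn": "arm_command", "kwargs": {
  "steps": "0 -0.5 0 0 0 0; 0 -0.5 0 0 0 0; 0 -0.4 0 0 0 0; 0 -0.3 0 0 0 0; 0 0 0 0 0 0"
}}

```text
time_s: 5.55
tool_pos: [0.6518, 0.0337, 0.0424]
eef_rot: [0.0, 3.141, -0.001]
contact_force: [0.2, 1.2, -0.5]
opening: 0.0001
gripper_force: 0.4
```

```bash
python3 - <<'E'
from h import *
im,X,c=cam("wrist"); bar(X,im)
im,X,c=cam("side"); bar(X,im)
E
```

```text
bar n 8465 pt [0.6182 0.0256] ang pca -0.6608 mid -0.6597 width 0.0241 tip [ 0.6621 -0.0092]
bar n 311 pt [0.6237 0.0246] ang pca -0.6518 mid -0.6521 width 0.0276 tip [ 0.6616 -0.007 ]
```

Call:
{"fn": "arm_command", "kwargs": {
  "steps": "0 2 0 0 0 0; 0 1 -4 0 0 0; 0 0 -5 0 0 0; 0 0 -5 0 0 0; 1 0 -5 0 0 0"
}}

```text
time_s: 6.15
tool_pos: [0.642, 0.064, 0.2329]
eef_rot: [-0.0, 3.141, -0.002]
contact_force: [0.4, 0.1, 0.4]
opening: 0.0001
gripper_force: 0.0
```

Call:
{"fn": "arm_command", "kwargs": {
  "steps": "4 0.5 -5 0 0 0; 4.5 0.5 -3 0 0 0; 1 0 0 0 0 0; 0 0 0 0 0 0; 0 0 0 0 0 0"
}}

```text
time_s: 6.65
tool_pos: [0.5593, 0.0725, 0.2961]
eef_rot: [0.0, -3.139, 0.001]
contact_force: [0.9, -0.4, -1.0]
opening: 0.0002
gripper_force: 0.0
```

```bash
python3 - <<'E'
from h import *
im,X,c=cam("wrist"); q,a,m=bar(X,im); save("pics/w3.png",im); np.savez("w3.npz",im=im,X=X)
E
```

```text
bar n 1015 pt [0.6203 0.0239] ang pca -0.659 mid -0.6568 width 0.0238 tip [ 0.6623 -0.0089]
```

View pics/w3.png

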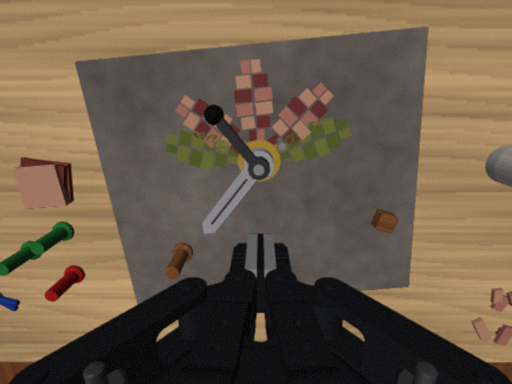

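The wrist view shows the bar's tip at (208,230), the post from its foot at (185,248) to its top at (174,270), and the hub at (259,165). I'll fit the post as a 10 mm radius cylinder in this frame and the side frame.

```bash
python3 - <<'E'
from h import *
from scipy.optimize import least_squares
for f in("w3","s2","side0","top0"):
    D=np.load(f+".npz");X=D["X"];g=D["im"].astype(int)
    k=(np.hypot(X[...,0]-.704,X[...,1]+.05)<.025)&(X[...,2]>.03)&(X[...,2]<.085)&(g[...,0]-g[...,2]>25)
    P=X[k]; S=P[(P[:,2]<.072)]; T=P[P[:,2]>.075]
    # distance to solid-side (points at cylinder surface)
    r=least_squares(lambda c:np.hypot(*(S[:,:2]-c).T)-.010,[.704,-.05],loss="soft_l1",f_scale=.002)
    print(f,len(S),"fit",r.x.round(4),"rms",np.sqrt(np.mean(r.fun**2)).round(4),"top",len(T),T.mean(0).round(4) if len(T) else "")
    c=(.5607,.0695); k=(np.hypot(X[...,0]-c[0],X[...,1]-c[1])<.02)&(X[...,2]>.0735)&(X[...,2]<.083); N=X[k]
    print("  nut",len(N),((N.min(0)+N.max(0))/2).round(4),N.mean(0).round(4))
    h=(np.hypot(X[...,0]-c[0],X[...,1]-c[1])<.03)&(X[...,2]>.048)&(X[...,2]<.055);N=X[h];print("  hub",((N.min(0)+N.max(0))/2).round(4),np.ptp(N,0).round(3))
    for z in(r.x,T.mean(0)[:2] if len(T) else r.x): print("  dir",np.arctan2(z[1]-c[1],z[0]-c[0]).round(4))
E
```

```text
w3 191 fit [ 0.7039 -0.0485] rms 0.0004 top 157 [ 0.7025 -0.0482  0.0787]
  nut 188 [0.5591 0.0707 0.0772] [0.559  0.0705 0.0767]
  hub [0.5595 0.0706 0.0515] [0.038 0.039 0.007]
  dir -0.689
  dir -0.6926
s2 99 fit [ 0.7076 -0.0472] rms 0.0016 top 46 [ 0.7056 -0.0489  0.0797]
  nut 62 [0.56   0.0694 0.0782] [0.5608 0.0685 0.0769]
  hub [0.5646 0.0687 0.0514] [0.039 0.038 0.007]
  dir -0.6712
  dir -0.6853
side0 100 fit [ 0.7073 -0.0471] rms 0.0015 top 47 [ 0.7053 -0.0486  0.08  ]
  nut 64 [0.5633 0.0704 0.0783] [0.561  0.0688 0.0767]
  hub [0.5638 0.0701 0.0516] [0.039 0.04  0.006]
  dir -0.6718
  dir -0.6847
top0 14 fit [ 0.7043 -0.0526] rms 0.0019 top 26 [ 0.7049 -0.0512  0.0788]
  nut 33 [0.5599 0.0683 0.078 ] [0.5619 0.0663 0.0767]
  hub [0.5613 0.0677 0.0518] [0.036 0.036 0.006]
  dir -0.7047
  dir -0.697
```

Call:
{"fn": "arm_command", "kwargs": {
  "steps": "-4.6 0 0 0 0 0; -4.6 0 0 0 0 0; 0 0 5 0 0 0; 0 0 5 0 0 0; 0 0 5 0 0 0"
}}

```text
time_s: 7.2
tool_pos: [0.6519, 0.0724, 0.1426]
eef_rot: [-0.0, -3.138, 0.0]
contact_force: [0.0, 0.4, 0.3]
opening: -0.0002
gripper_force: 0.0
```

Call:
{"fn": "arm_command", "kwargs": {
  "steps": "0 0 5 0 0 0; 0 0 3 0 0 0; 0 0 1 0 0 0; 0 0 0 0 0 0; 0 0 0 0 0 0"
}}

```text
time_s: 7.7
tool_pos: [0.6527, 0.0727, 0.0592]
eef_rot: [-0.0, 3.139, 0.0]
contact_force: [0.8, 0.7, 0.5]
opening: -0.0001
gripper_force: 0.0
```

Call:
{"fn": "arm_command", "kwargs": {
  "steps": "0 0 0.8 0 0 0; 0 0 0.8 0 0 0; 0 -1 0 0 0 0; 0 -1 0 0 0 0; 0 -1 0 0 0 0"
}}

```text
time_s: 8.2
tool_pos: [0.6515, 0.0417, 0.0424]
eef_rot: [-0.0, 3.141, -0.0]
contact_force: [0.5, 0.7, 0.4]
opening: -0.0003
gripper_force: 0.0
```

Call:
{"fn": "arm_command", "kwargs": {
  "steps": "0 -0.4 0 0 0 0; 0 -0.3 0 0 0 0; 0 -0.3 0 0 0 0; 0 -0.2 0 0 0 0; 0 0 0 0 0 0"
}}

```text
time_s: 8.7
tool_pos: [0.6515, 0.0311, 0.0421]
eef_rot: [-0.001, 3.141, 0.001]
contact_force: [0.8, 1.4, 0.6]
opening: -0.0001
gripper_force: 0.6
```

```bash
python3 - <<'E'
from h import *
im,X,c=cam("wrist"); bar(X,im)
im,X,c=cam("side"); bar(X,im); print(manip.read_state()["tool_pos"])
E
```

```text
bar n 8613 pt [0.6174 0.024 ] ang pca -0.681 mid -0.6799 width 0.0241 tip [ 0.6604 -0.0115]
bar n 304 pt [0.6238 0.024 ] ang pca -0.681 mid -0.6639 width 0.0294 tip [ 0.6598 -0.0089]
[0.65147052 0.03112667 0.04204316]
```

Call:
{"fn": "arm_command", "kwargs": {
  "steps": "0 -0.1 0 0 0 0; 0 0 0 0 0 0; 0 2 0 0 0 0; 0 1 -4 0 0 0; 0 0 -5 0 0 0"
}}

```text
time_s: 9.3
tool_pos: [0.6486, 0.0608, 0.1283]
eef_rot: [0.003, -3.132, 0.001]
contact_force: [1.3, -0.3, 0.9]
opening: -0.0
gripper_force: 0.0
```

Call:
{"fn": "arm_command", "kwargs": {
  "steps": "1 0 -5 0 0 0; 4 0.5 -5 0 0 0; 5 0.5 -5 0 0 0; 1 0 -1 0 0 0; 0 0 0 0 0 0"
}}

```text
time_s: 9.8
tool_pos: [0.5652, 0.0671, 0.2682]
eef_rot: [-0.001, 3.135, -0.001]
contact_force: [-0.5, -0.2, -0.2]
opening: -0.0002
gripper_force: 0.0
```

```bash
python3 - <<'E'
from h import *
for n in("wrist","side","top"):
    im,X,c=cam(n); 
    try: bar(X,im)
    except Exception as e: print(n,e)
print(manip.read_state()["tool_pos"])
E
```

```text
bar n 1181 pt [0.6188 0.0221] ang pca -0.688 mid -0.6871 width 0.0238 tip [ 0.6599 -0.0121]
bar n 288 pt [0.6212 0.0216] ang pca -0.6869 mid -0.6862 width 0.0236 tip [ 0.6582 -0.0108]
top too many indices for array: array is 1-dimensional, but 2 were indexed
[0.56508853 0.06687485 0.26220921]
```

Call:
{"fn": "arm_command", "kwargs": {
  "steps": "1.25 -3.2 0 0 0 0; 1.25 -3.2 0 0 0 0; 0 0 5 0 0 0; 0 0 5 0 0 0; 0 0 4 0 0 0"
}}

```text
time_s: 10.45
tool_pos: [0.5384, 0.0026, 0.1191]
eef_rot: [-0.001, -3.134, -0.001]
contact_force: [0.4, 0.7, 0.5]
opening: 0.0004
gripper_force: 0.0
```

Call:
{"fn": "arm_command", "kwargs": {
  "steps": "0 0 2 0 0 0; 0 0 2 0 0 0; 0 0 0 0 0 0; 0 0 0 0 0 0"
}}

```text
time_s: 10.85
tool_pos: [0.5395, 0.0031, 0.083]
eef_rot: [0.0, -3.137, -0.001]
contact_force: [0.1, 0.2, 0.8]
opening: 0.0002
gripper_force: 0.0
```

Call:
{"fn": "arm_command", "kwargs": {
  "steps": "0 0 0.5 0 0 0; 0 0 0.4 0 0 0; 0.4 0.7 0 0 0 0; 0.4 0.7 0 0 0 0; 0.5 0.6 0 0 0 0"
}}

```text
time_s: 11.35
tool_pos: [0.5274, 0.0232, 0.0767]
eef_rot: [-0.001, 3.139, -0.003]
contact_force: [1.7, -3.7, -0.5]
opening: 0.0001
gripper_force: 1.5
```

Call:
{"fn": "arm_command", "kwargs": {
  "steps": "0.7 0.5 0 0 0 0; 0.6 0.6 0 0 0 0; 0.4 0.8 0 0 0 0; 0.2 0.7 0 0 0 0; 0 0 0 0 0 0"
}}

```text
time_s: 11.85
tool_pos: [0.5074, 0.0504, 0.0763]
eef_rot: [0.003, -3.141, -0.001]
contact_force: [-0.3, -0.1, 0.8]
opening: 0.0001
gripper_force: 0.4
```

Call:
{"fn": "arm_command", "kwargs": {
  "steps": "0.2 0.6 0 0 0 0; 0.1 0.6 0 0 0 0; 0.1 0.6 0 0 0 0; 0 0.5 0 0 0 0; 0 0 0 0 0 0"
}}

```text
time_s: 12.35
tool_pos: [0.5035, 0.0731, 0.0757]
eef_rot: [0.002, -3.14, -0.001]
contact_force: [0.3, -0.4, 0.2]
opening: -0.0003
gripper_force: 0.7
```

Call:
{"fn": "arm_command", "kwargs": {
  "steps": "0 0.3 0 0 0 0; 0 0.2 0 0 0 0; 0 0 0 0 0 0"
}}

```text
time_s: 12.65
tool_pos: [0.5038, 0.0775, 0.0758]
eef_rot: [0.001, -3.141, -0.001]
contact_force: [-0.5, -1.8, 0.9]
opening: 0.0003
gripper_force: 0.8
```

Call:
{"fn": "arm_command", "kwargs": {
  "steps": "0 0.2 0 0 0 0; 0 0 0 0 0 0; 0 0 0 0 0 0"
}}

```text
time_s: 12.95
tool_pos: [0.5039, 0.0792, 0.076]
eef_rot: [0.001, -3.141, -0.0]
contact_force: [-1.2, -2.0, 0.3]
opening: -0.0001
gripper_force: 1.0
```

Call:
{"fn": "arm_command", "kwargs": {
  "steps": "0 0.2 0 0 0 0; 0 0 0 0 0 0; 0 0 0 0 0 0"
}}

```text
time_s: 13.25
tool_pos: [0.5039, 0.0798, 0.0759]
eef_rot: [0.0, -3.141, 0.005]
contact_force: [0.5, -6.3, -0.3]
opening: 0.0001
gripper_force: 2.7
```

Call:
{"fn": "arm_command", "kwargs": {
  "steps": "0 0.1 0 0 0 0; 0 0 0 0 0 0; 0 0 0 0 0 0"
}}

```text
time_s: 13.55
tool_pos: [0.504, 0.08, 0.0759]
eef_rot: [-0.0, -3.141, 0.007]
contact_force: [-0.3, -8.4, 0.0]
opening: 0.0003
gripper_force: 3.6
```

Call:
{"fn": "arm_command", "kwargs": {
  "steps": "0 0.1 0 0 0 0; 0 0 0 0 0 0; 0 -1.5 0 0 0 0; 0.5 -1 -3 0 0 0; 1 0 -5 0 0 0"
}}

```text
time_s: 14.05
tool_pos: [0.4867, 0.0576, 0.1518]
eef_rot: [-0.001, -3.132, -0.003]
contact_force: [1.4, -0.3, 0.5]
opening: -0.0001
gripper_force: 0.0
```

Call:
{"fn": "arm_command", "kwargs": {
  "steps": "0 0 -5 0 0 0; 0 1.5 -5 0 0 0; 0 1.5 -4 0 0 0; 0 0 0 0 0 0; 0 0 0 0 0 0"
}}

```text
time_s: 14.55
tool_pos: [0.4896, 0.0882, 0.2943]
eef_rot: [-0.003, 3.139, 0.003]
contact_force: [-0.1, -0.3, -1.0]
opening: 0.0001
gripper_force: 0.0
```

```bash
python3 - <<'E'
from h import *
im,X,c=cam("wrist"); save("pics/w5.png",im)
try: bar(X,im)
except Exception as e: print(e)
im,X,c=cam("side"); bar(X,im)
im2,X,c=cam("top"); T=X
try: bar(X,im2)
except Exception as e: print(e)
s=manip.read_state();print(s["time_s"],s["tool_pos"],s["contact_force"])
m=(np.hypot(X[...,0]-.487,X[...,1]-.11)<.03)&(X[...,2]>.055)&(X[...,2]<.09);print(m.sum())
w=cv2.imread("pics/w5.png");save("pics/c5.png",np.hstack([cv2.resize(w[...,::-1],(400,300)),cv2.resize(im[130:310,130:370],(400,300))]))
E
```

```text
bar n 888 pt [0.619  0.0218] ang pca -0.6877 mid -0.6892 width 0.0238 tip [ 0.659  -0.0116]
bar n 285 pt [0.6214 0.0212] ang pca -0.6851 mid -0.6848 width 0.0233 tip [ 0.6583 -0.0107]
bar n 204 pt [0.6194 0.019 ] ang pca -0.6837 mid -0.6846 width 0.0218 tip [ 0.6584 -0.0128]
14.7 [0.48853002 0.08739181 0.29081326] [-0.22749447 -0.56841463 -0.42528425]
0
```

View pics/c5.png

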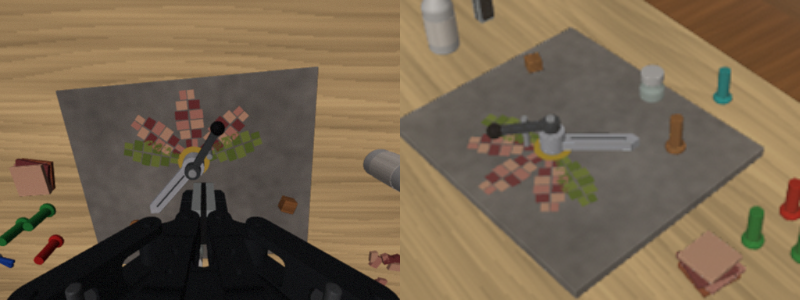

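The arm points at the post, the lever has swung round (knob at (217,128) in the left half), and the other objects stand where they were. I'll check the lever's angle, then hand in.

```bash
python3 - <<'E'
from h import *
im,X,c=cam("wrist"); d=X[...,:2]-[.5605,.0695]; r=np.hypot(d[...,0],d[...,1])
m=(r>.024)&(r<.07)&(X[...,2]>.062)&(X[...,2]<.074)&(d[...,0]<0)&(im.max(-1)<80); P=X[m][:,:2]; q=np.median(P,0); w=np.linalg.svd(P-q,full_matrices=False)[2][0]; w*=-np.sign(w[0])
a=np.arctan2(w[1],w[0]); print(len(P),q,"lever dir",a,"clamp",3.75+.086-a, np.arctan2(q[1]-.0695,q[0]-.5605))
if 3.75+.086-a>1.15: print(manip.hand_in())
E
```

```text
374 [0.51964937 0.09272148] lever dir 2.6430009150764517 clamp 1.1929990849235481 2.6246959692913605
the job is handed in; nothing more can be done
None
```

The job is handed in at about 15 s of the 51 s allowed. The layout arm points within about 0.01 rad of the post by my camera measurements. The clamp lever is at its stop: it measured about 1.19 of 1.2 rad and did not give under a firmer push. In the last pictures the post, block, jar, glue bottle and tile stack look unmoved, though I did not re-measure them.

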